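# Snap shut the lid of a pledge case

### The job

The pledged ring lies in the grey-rimmed case with the clear window, but its snap-fit lid is not yet locked: the rim still stands up along all four sides. Press the rim down with the fingertips, side by side and in any order, until all four sides have clicked shut, flush with the corners. Only press: leave the case standing where it is without lifting, tipping or shoving it along, and do not disturb the other things on the counter.

Things in the scene. Friction and masses are not known exactly. Their poses are not given: they have to be found in the camera images.
- case: the pledge case: a loose box 110 x 150 x 38 mm (x, y, z), about 0.5 kg: black tub on rubber feet, grey lid rim round a clear window, a platinum ring inside. Origin: centre of its underside, z up, on the counter at z = 0, turned up to 0.6 rad. The window (70 x 110 mm, top 35 mm high) and the lid's four 20 mm corners (38 mm high) are down already; between them each side of the rim is a hinged snap section
- lid_front (a joint): how far the rim's snap section on the long side at the case's -x stands up, rad: 0 = clicked shut, flush with the corners; starts at 0.33 to 0.42, outer edge 6 to 8 mm high. Pressed near the outer edge it resists with up to about 9 N, passes its catch at about 0.14 (edge 3 mm high) and snaps to about 0.02; let go earlier it springs up. Rigid stop at 0; 15 N is plenty
- front_press (a point): top of that section (the long side at the case's -x), midway along it, 13 mm out from its hinge at the window's edge, 7 mm in from its outer edge; moves with it, 38 mm above the counter when shut. The section's top is a ribbed strip 108 mm long, 20 mm wide, with a skirt hanging 10 mm down outside the tub
- lid_back (a joint): how far the rim's snap section on the long side at the case's +x stands up, rad: 0 = clicked shut, flush with the corners; starts at 0.33 to 0.42, outer edge 6 to 8 mm high. Pressed near the outer edge it resists with up to about 9 N, passes its catch at about 0.14 (edge 3 mm high) and snaps to about 0.02; let go earlier it springs up. Rigid stop at 0; 15 N is plenty
- back_press (a point): top of that section (the long side at the case's +x), midway along it, 13 mm out from its hinge at the window's edge, 7 mm in from its outer edge; moves with it, 38 mm above the counter when shut. The section's top is a ribbed strip 108 mm long, 20 mm wide, with a skirt hanging 10 mm down outside the tub
- lid_left (a joint): how far the rim's snap section on the short side at the case's +y stands up, rad: 0 = clicked shut, flush with the corners; starts at 0.33 to 0.42, outer edge 6 to 8 mm high. Pressed near the outer edge it resists with up to about 9 N, passes its catch at about 0.14 (edge 3 mm high) and snaps to about 0.02; let go earlier it springs up. Rigid stop at 0; 15 N is plenty
- left_press (a point): top of that section (the short side at the case's +y), midway along it, 13 mm out from its hinge at the window's edge, 7 mm in from its outer edge; moves with it, 38 mm above the counter when shut. The section's top is a ribbed strip 68 mm long, 20 mm wide, with a skirt hanging 10 mm down outside the tub
- lid_right (a joint): how far the rim's snap section on the short side at the case's -y stands up, rad: 0 = clicked shut, flush with the corners; starts at 0.33 to 0.42, outer edge 6 to 8 mm high. Pressed near the outer edge it resists with up to about 9 N, passes its catch at about 0.14 (edge 3 mm high) and snaps to about 0.02; let go earlier it springs up. Rigid stop at 0; 15 N is plenty
- right_press (a point): top of that section (the short side at the case's -y), midway along it, 13 mm out from its hinge at the window's edge, 7 mm in from its outer edge; moves with it, 38 mm above the counter when shut. The section's top is a ribbed strip 68 mm long, 20 mm wide, with a skirt hanging 10 mm down outside the tub
- locket: bystander: closed gold locket, round, 29 mm across, 9 mm high, lying within 25 mm or so of the case's front side. Origin: centre of its underside
- loupe: bystander: folding loupe, 55 x 24 x 17 mm, lying near the case's left side. Origin: under its lens barrel
- weight: bystander: knobbed brass calibration weight, 23 mm across, 32 mm high, standing near the case's right side. Origin: centre of its underside
- scale: bystander: chrome digital pocket scale, 70 x 122 x 19 mm, on the counter to the robot's right. Origin: centre of its underside
- pin_holder: bystander: turned brass hat pin holder with five pearl-headed pins, foot 62 mm across, 180 mm high in all, standing beyond the case on the right. Origin: centre of its underside
- caliper: bystander: caliper with a small display, 40 x 225 x 14 mm, lying to the robot's left. Origin: on its beam, underside
- ring_box: bystander: wooden ring box with slotted trays, 140 x 190 x 45 mm, its lid standing open to 185 mm high, at the far left. Origin: centre of its underside
Things that resemble listed ones, but are neither listed nor needed, are in the scene too. What is shaped like the case but green or red is not meant.

How it is judged:
At the end, for the whole second after the job is handed in: All four rim sections are clicked shut (each within 0.05 rad of flush, under 1 mm at the edge); the case stands at rest and level on the counter, within 30 mm of where it stood, and every bystander is within 20 mm of where it was (value of joint each of lid_front, lid_back, lid_left, lid_right below 0.05 rad and distance of case from where it was at the start of the episode below 0.03 m and height (world z) of case below 0.004 m and angle between case's own z axis and vertical below 0.05 rad and linear speed of case below 0.01 m/s and distance of each of locket, loupe, weight, scale, pin_holder, caliper, ring_box from where it was at the start of the episode below 0.02 m); the robot touches nothing.
It fails at once if the case is lifted or tipped (raised over 10 mm, or tilted over 0.15 rad) (height (world z) of case above 0.01 m or angle between case's own z axis and vertical above 0.15 rad).
It fails at once if the case is shoved more than 30 mm from where it stood (distance of case from where it was at the start of the episode above 0.03 m).
It fails at once if another thing on the counter is moved or lifted by more than 20 mm (distance of any of locket, loupe, weight, scale, pin_holder, caliper, ring_box from where it was at the start of the episode above 0.02 m).
It also fails if it takes over 37 s, if anything falls off the work surface, if the arm or the gripper's body presses on something with over 40 N, if the wrist force passes 120 N, or if a joint passes its speed limit or range.

### The arm

A 6-joint arm with a two-finger parallel gripper is mounted at the origin on the work surface. World frame = base frame: x ahead of the robot, y to its left, z up, the work surface at z = 0. Lengths are in m, angles in rad, forces in N, time in s.
With the tool pointing down it reaches from about 0.325 to 0.875 m from the base axis. Payload 4.4 kg.
Tool frame: the origin (TCP) lies at the very end of the fingers, on their centre line; the grasp point (between the pads) lies 19 mm behind it; z points along the fingers, x is the direction in which the jaws open and shut, and the axes are right-handed (so a half turn about z gives the same grasp; the last joint's range is limited). The gripper opens to 85 mm and grips with 20 to 120 N. Pads are 22 mm wide; open, the fingers measure 114 mm over their backs; the gripper's body (76 mm by 85 mm) begins 54 mm behind the grasp point. The pads swing forward as they close: fully open they stand 13 mm farther back than shut.
Start: joints at [1.085, 0.207, 1.542, -0, 1.393, -0.15], TCP at [0.189, 0.543, 0.231] pointing down, gripper open.
Joint ranges: [-2.73, 2.73], [-0.86, 2.22], [0.23, 2.46], [-1.11, 4.25], [0.08, 2.63], [-2.82, 2.82]. Speed limits (rad/s): [2.79, 2.79, 3.14, 3.14, 3.14, 3.14].

### API

Orientations are given as a rotation vector (axis times angle).
In Python, from station import ctrl gives the robot as it stands. The module is installed in compiled form; this text tells all that it offers.
- The arm moves only by the shell command python3 -m inch 'ROWS' [OPENING]. ROWS is JSON, a list of rows, each an object of numbers: "tx", "ty", "tz": the shift along the world's x, y, z in cm; "ax", "ay", "az": the turn, a rotation vector about the world's x, y, z in degrees. In form: [{"tx": .., "ty": .., "tz": .., "ax": .., "ay": .., "az": ..}, ...]. A call has exactly 10 rows; each row is the pose to reach, as a shift and turn from the pose commanded when the call began; what a row does not reach only later rows make up. A row lasts 1/8 s, in which the tool goes at most 62.5 mm and 10.7 degrees, less where a joint would pass 70% of its speed; a pose out of reach is approached as far as the arm can. A call with a gripper value outside its range is refused whole. OPENING is the opening, from -1 (shut) to 1 (fully open), set as the call begins (- or left out, the last holds). The fingers move at their own pace and stop on an object; the grip force is fixed at half the most. Time passes only in rows, so rows that repeat a pose let the fingers close, or fill a call up. It gives the time, the measured TCP pose, the force and the opening at its end, in the units of the state.
- ctrl.state(): the state, without advancing time (a new reading comes with each control period).
- ctrl.grab_frame(name): name is "scene" or "top"; returns a dict with "img" (400x640x3 uint8, blue, green, red), "depth" (400x640 float32, m along the optical axis (not along the pixel's ray), 0 where there is no reading), "camera_matrix" (3x3 intrinsics, pixels), "extrinsics" (4x4, takes a point from camera to world coordinates). Camera axes: x right, y down, z forward; pixel columns grow to the right and rows downward; lengths in m; the calibration is good to about 2 mm. A picture is of the moment at which its call begins.
- ctrl.hand_in(): hands the job in, once; it reports no verdict.
The state is a dict: "t": time; "q": joint angles; "joint_velocities": joint speeds; "joint_torque": joint torques, N m; "tool_pos": TCP position; "ee_rot": TCP orientation; "force": force on the tool from outside, world axes, zero at the start; "moment": the same for the moment, N m; "opening": opening from 0.0 (shut) to 1.0 (fully open).
Only numpy, scipy, OpenCV 4.12 (cv2) and the standard library are available. Lean on these libraries where they do the work, as an engineer would, in place of code of your own. Each camera call takes 0.05 s, during which the arm holds its last target.

## Working session

There is one attempt and no reset: what is moved stays moved. The work goes in short steps, Python scripts to look and compute and a shell command to move; the robot and the scene stay as the last step left them, time stands still between calls to the robot, and variables do not carry over. Pictures are saved under pics/ and viewed, and the job is handed in when it is done.

```bash
mkdir -p pics
python3 - <<'E'
from station import ctrl
import cv2,numpy as np
s=ctrl.state();print({k:np.round(v,3) for k,v in s.items()})
for n in("scene","top"):
    f=ctrl.grab_frame(n);cv2.imwrite(f"pics/{n}0.png",f["img"]);np.savez(f"{n}0.npz",**f);print(n,f["camera_matrix"],f["extrinsics"].round(3))
E
```

```text
{'t': np.float64(0.0), 'q': array([ 1.085,  0.207,  1.543, -0.   ,  1.393, -0.151]), 'joint_velocities': array([-0.   ,  0.   , -0.   , -0.001, -0.001, -0.001]), 'joint_torque': array([ 0.0000e+00, -3.8303e+01, -2.9160e+01, -0.0000e+00,  1.1000e-02,
       -0.0000e+00]), 'tool_pos': array([0.189, 0.542, 0.23 ]), 'ee_rot': array([ 2.56 ,  1.82 , -0.003]), 'force': array([-0.265,  0.258, -0.572]), 'moment': array([-0.002,  0.015,  0.041]), 'opening': np.float64(0.997)}
scene [[434.15288596   0.         320.96559822]
 [  0.         434.15288596 199.82736704]
 [  0.           0.           1.        ]] [[ 0.425  0.762 -0.489  1.014]
 [ 0.905 -0.349  0.243 -0.264]
 [ 0.015 -0.546 -0.838  0.947]
 [ 0.     0.     0.     1.   ]]
top [[392.11405754   0.         316.99227067]
 [  0.         392.11405754 196.32401873]
 [  0.           0.           1.        ]] [[-0.026 -0.983  0.179  0.359]
 [-1.     0.026 -0.002 -0.017]
 [-0.002 -0.179 -0.984  1.055]
 [ 0.     0.     0.     1.   ]]
```

View pics/scene0.png

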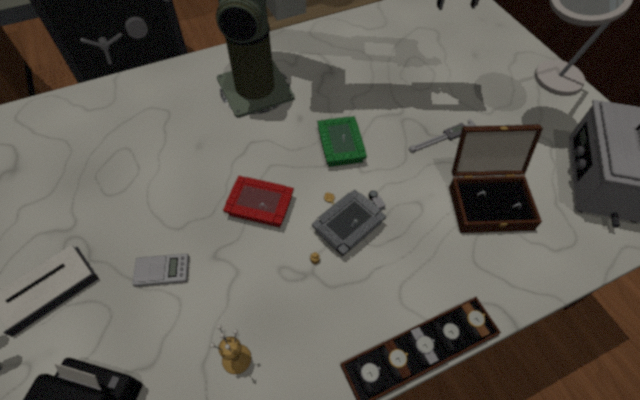

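View pics/top0.png

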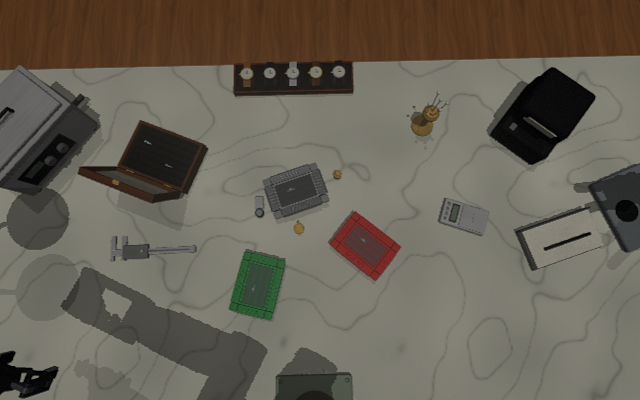

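In the top view, three case-shaped things are visible: grey (296,190), red (365,246) and green (258,285). The grey one matches the description. I'll confirm it in an enlarged crop.

Run:
```python
import cv2,numpy as np
f=np.load("top0.npz");c=f["img"][150:250,235:355]
c=cv2.convertScaleAbs(cv2.resize(c,None,fx=6.5,fy=6,interpolation=cv2.INTER_CUBIC)[:600],alpha=1.5)
c=cv2.convertScaleAbs(cv2.resize(f["img"][150:245,235:355],None,fx=6,fy=6,interpolation=cv2.INTER_CUBIC),alpha=1.6)
cv2.imwrite("pics/topcrop.png",c)
g=np.load("scene0.npz");c=cv2.convertScaleAbs(cv2.resize(g["img"][175:275,300:420],None,fx=6,fy=6,interpolation=cv2.INTER_CUBIC),alpha=1.6)
cv2.imwrite("pics/scenecrop.png",c)
```

```text
(no output)
```

View pics/topcrop.png

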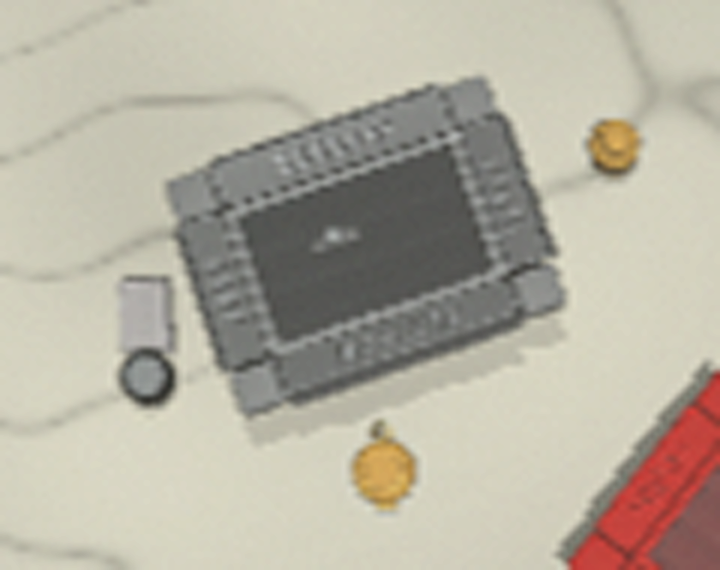

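View pics/scenecrop.png

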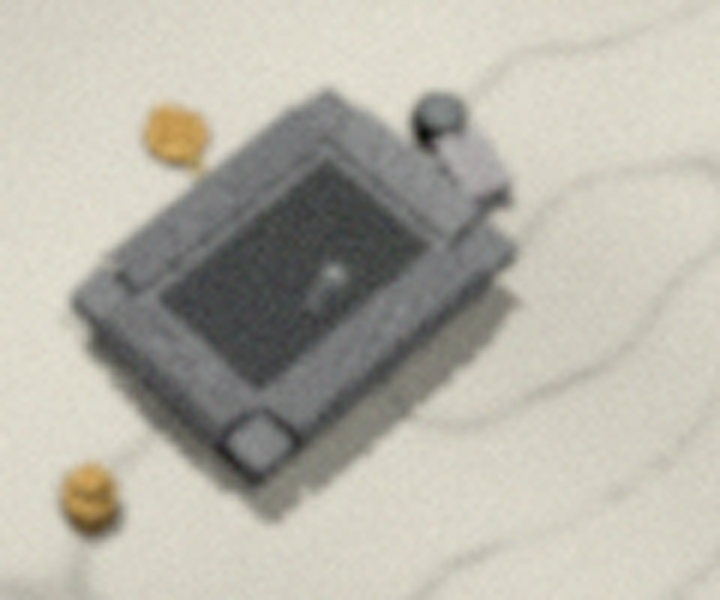

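```bash
cat > h.py <<'E'
import numpy as np
def proj(f,P):
    K=f["camera_matrix"];T=np.linalg.inv(f["extrinsics"]);p=np.c_[P,np.ones(len(P))]@T.T
    q=p[:,:3]@K.T;return q[:,:2]/q[:,2:]
def back(f,uv,z):
    K=f["camera_matrix"];E=f["extrinsics"]
    d=np.linalg.solve(K,np.array([uv[0],uv[1],1.]));d=E[:3,:3]@d;o=E[:3,3]
    return o+d*(z-o[2])/d[2]
E
python3 - <<'E'
import numpy as np
from h import *
from scipy.optimize import least_squares
f=np.load("top0.npz")
# image left=+y, image up=+x
px=np.array([[167,183],[487,77],[565,303],[243,416],[240,209],[457,146],[500,272],[280,345]],float)
uv=(px+.5)/6-.5+[235,150]
a,b=.055,.075;c,d=.035,.055
M=np.array([[a,b,.038],[a,-b,.038],[-a,-b,.038],[-a,b,.038],[c,d,.035],[c,-d,.035],[-c,-d,.035],[-c,d,.035]])
def W(p,M):
    cs,s=np.cos(p[2]),np.sin(p[2]);return np.c_[p[0]+cs*M[:,0]-s*M[:,1],p[1]+s*M[:,0]+cs*M[:,1],M[:,2]]
r=least_squares(lambda p:(proj(f,W(p,M))-uv).ravel(),[.5,0,0.3])
print(r.x,r.fun.reshape(-1,2).round(2))
p=r.x;np.save("pose.npy",p)
for n,m in dict(front=[-.048,0,.038],back=[.048,0,.038],left=[0,.068,.038],right=[0,-.068,.038]).items():print(n,W(p,np.array([m]))[0].round(4))
for n,q,z in(("locket",(384,470),.009),("weight",(615,145),.032),("loupe",(147,377),.017),("loupe2",(145,315),.01)):
    print(n,back(f,(np.array(q)+.5)/6-.5+[235,150],z).round(4))
for n,u,z in(("pinholder",(422,128),0),("green",(258,285),.038),("ringboxlid",(118,182),.1)):print(n,back(f,u,z).round(3))
# depth cross-check
D=f["depth"];K=f["camera_matrix"]
v,u=np.mgrid[:400,:640];P=np.stack([(u-K[0,2])/K[0,0]*D,(v-K[1,2])/K[1,1]*D,D,np.ones_like(D)],-1)@f["extrinsics"].T
Pw=P[...,:3].reshape(-1,3)
cs,s=np.cos(p[2]),np.sin(p[2]);L=np.c_[(Pw[:,0]-p[0])*cs+(Pw[:,1]-p[1])*s,-(Pw[:,0]-p[0])*s+(Pw[:,1]-p[1])*cs,Pw[:,2]]
for ax,oth,lim in((0,1,.05),(1,0,.03)):
  rng=np.arange(-.09,.091,.006)
  for lo in rng:
    m=(abs(L[:,oth])<lim)&(L[:,ax]>=lo)&(L[:,ax]<lo+.006)
    if m.sum():print("xy"[ax],round(lo+.003,3),np.round(np.median(L[m,2])*1e3,1),end=" | ")
  print()
E
```

```text
[0.56261883 0.03631704 0.29929811] [[ 0.15 -0.52]
 [ 0.33 -0.34]
 [ 0.66  0.36]
 [-0.05 -0.36]
 [-2.45  0.01]
 [ 0.63 -2.36]
 [ 1.85  1.03]
 [-1.13  2.03]]
front [0.5168 0.0222 0.038 ]
back [0.6085 0.0505 0.038 ]
left [0.5426 0.1013 0.038 ]
right [ 0.5827 -0.0287  0.038 ]
locket [0.4648 0.0321 0.009 ]
weight [ 0.6052 -0.0746  0.032 ]
loupe [0.5082 0.1365 0.017 ]
loupe2 [0.5374 0.1385 0.01  ]
pinholder [ 0.739 -0.321  0.   ]
green [0.32  0.136 0.038]
ringboxlid [0.582 0.476 0.1  ]
x -0.087 0.3 | x -0.081 0.2 | x -0.075 -0.4 | x -0.069 -0.2 | x -0.063 -0.5 | x -0.057 3.5 | x -0.051 44.0 | x -0.045 42.7 | x -0.039 40.0 | x -0.033 36.5 | x -0.027 34.5 | x -0.021 34.5 | x -0.015 34.7 | x -0.009 34.6 | x -0.003 35.0 | x 0.003 34.0 | x 0.009 34.2 | x 0.015 34.4 | x 0.021 35.0 | x 0.027 34.6 | x 0.033 35.6 | x 0.039 39.4 | x 0.045 41.7 | x 0.051 44.0 | x 0.057 42.4 | x 0.069 0.0 | x 0.075 -0.2 | x 0.081 -0.4 | x 0.087 -0.2 | x 0.093 -0.4 | 
y -0.087 -0.2 | y -0.081 -1.1 | y -0.075 38.8 | y -0.069 44.9 | y -0.063 43.2 | y -0.057 39.4 | y -0.051 36.7 | y -0.045 34.5 | y -0.039 34.7 | y -0.033 34.6 | y -0.027 34.7 | y -0.021 34.6 | y -0.015 34.3 | y -0.009 34.1 | y -0.003 34.5 | y 0.003 34.7 | y 0.009 34.1 | y 0.015 35.2 | y 0.021 34.4 | y 0.027 34.7 | y 0.033 34.5 | y 0.039 34.6 | y 0.045 34.6 | y 0.051 34.8 | y 0.057 36.0 | y 0.063 40.6 | y 0.069 42.0 | y 0.075 44.2 | y 0.081 35.5 | y 0.087 -0.6 | y 0.093 0.4 |
```

The grey-rimmed case is the one meant: black tub, clear window, ring visible. The red and green ones are lookalikes. The fitted pose is (0.563, 0.036) with yaw 0.299, and depth gives 44 mm raised edges and a 35 mm window, as described. The locket, loupe and weight are all lower than 38 mm. I'll close the gripper and fly to a point above the front side.

```bash
python3 -m inch '[{"tx":3,"ty":-5,"tz":-1,"az":3},{"tx":6.5,"ty":-10.3,"tz":-2,"az":7},{"tx":9.8,"ty":-15.6,"tz":-3,"az":11},{"tx":13.1,"ty":-20.8,"tz":-4,"az":15},{"tx":16.4,"ty":-26,"tz":-5,"az":19},{"tx":19.7,"ty":-31.2,"tz":-6,"az":23},{"tx":23,"ty":-36.4,"tz":-7,"az":27},{"tx":26.3,"ty":-41.6,"tz":-8,"az":30},{"tx":29.6,"ty":-46.8,"tz":-9,"az":33},{"tx":32.8,"ty":-52,"tz":-10,"az":36.3}]' -1; python3 -c "
from station import ctrl
s=ctrl.state();print(s['t'],s['tool_pos'],s['ee_rot'],s['force'],s['q'])"
```

```text
0.1 [0.188609   0.54246208 0.23022965] [ 2.55974918  1.81976972 -0.00295807] [-0.29153624 -0.03404669 -0.57835093] [ 1.08549906e+00  2.07357602e-01  1.54280958e+00  3.69436967e-05
  1.39351723e+00 -1.50538348e-01]validation failed for argument at $[0]...
```

```bash
python3 -m inch '[{"tx":3,"ty":-5,"tz":-1,"ax":0,"ay":0,"az":3},{"tx":6.5,"ty":-10.3,"tz":-2,"ax":0,"ay":0,"az":7},{"tx":9.8,"ty":-15.6,"tz":-3,"ax":0,"ay":0,"az":11},{"tx":13.1,"ty":-20.8,"tz":-4,"ax":0,"ay":0,"az":15},{"tx":16.4,"ty":-26,"tz":-5,"ax":0,"ay":0,"az":19},{"tx":19.7,"ty":-31.2,"tz":-6,"ax":0,"ay":0,"az":23},{"tx":23,"ty":-36.4,"tz":-7,"ax":0,"ay":0,"az":27},{"tx":26.3,"ty":-41.6,"tz":-8,"ax":0,"ay":0,"az":30},{"tx":29.6,"ty":-46.8,"tz":-9,"ax":0,"ay":0,"az":33},{"tx":32.8,"ty":-52,"tz":-10,"ax":0,"ay":0,"az":36.3}]' -1; python3 -c "
from station import ctrl
s=ctrl.state();print(s['t'],s['tool_pos'],s['ee_rot'],s['force'],s['q'])"
```

```text
t: 1.35
tool_pos: [0.5169, 0.0223, 0.1309]
ee_rot: [-1.864, -2.528, -0.0]
force: [0.8, 0.8, 0.9]
opening: 0.003
1.35 [0.51686448 0.02228006 0.13089434] [-1.86401676e+00 -2.52837902e+00 -2.14525998e-04] [0.78572227 0.84277239 0.87263335] [-1.24508221e-01  1.93284943e-01  1.78012908e+00  3.27827132e-04
  1.16843753e+00 -1.99566292e+00]
```

```bash
python3 -m inch '[{"tx":0,"ty":0,"tz":-3,"ax":0,"ay":0,"az":0},{"tx":0,"ty":0,"tz":-6,"ax":0,"ay":0,"az":0},{"tx":0,"ty":0,"tz":-8,"ax":0,"ay":0,"az":0},{"tx":0,"ty":0,"tz":-8.3,"ax":0,"ay":0,"az":0},{"tx":0,"ty":0,"tz":-8.5,"ax":0,"ay":0,"az":0},{"tx":0,"ty":0,"tz":-8.65,"ax":0,"ay":0,"az":0},{"tx":0,"ty":0,"tz":-8.8,"ax":0,"ay":0,"az":0},{"tx":0,"ty":0,"tz":-8.9,"ax":0,"ay":0,"az":0},{"tx":0,"ty":0,"tz":-8.9,"ax":0,"ay":0,"az":0},{"tx":0,"ty":0,"tz":-8.9,"ax":0,"ay":0,"az":0}]'
```

```text
t: 2.6
tool_pos: [0.5166, 0.0239, 0.0433]
ee_rot: [1.866, 2.527, -0.0]
force: [-2.2, -0.9, 5.3]
opening: -0.001
```

```bash
python3 -m inch '[{"tx":0,"ty":0,"tz":-0.1,"ax":0,"ay":0,"az":0},{"tx":0,"ty":0,"tz":-0.2,"ax":0,"ay":0,"az":0},{"tx":0,"ty":0,"tz":-0.3,"ax":0,"ay":0,"az":0},{"tx":0,"ty":0,"tz":-0.4,"ax":0,"ay":0,"az":0},{"tx":0,"ty":0,"tz":-0.5,"ax":0,"ay":0,"az":0},{"tx":0,"ty":0,"tz":-0.6,"ax":0,"ay":0,"az":0},{"tx":0,"ty":0,"tz":-0.65,"ax":0,"ay":0,"az":0},{"tx":0,"ty":0,"tz":-0.7,"ax":0,"ay":0,"az":0},{"tx":0,"ty":0,"tz":-0.7,"ax":0,"ay":0,"az":0},{"tx":0,"ty":0,"tz":-0.7,"ax":0,"ay":0,"az":0}]'
```

```text
t: 3.85
tool_pos: [0.5165, 0.0239, 0.0378]
ee_rot: [-1.866, -2.528, 0.001]
force: [-8.7, -0.3, 18.5]
opening: -0.003
```

```bash
python3 -m inch '[{"tx":0,"ty":0,"tz":1,"ax":0,"ay":0,"az":0},{"tx":0,"ty":0,"tz":3.5,"ax":0,"ay":0,"az":0},{"tx":3,"ty":0.8,"tz":5,"ax":0,"ay":0,"az":0},{"tx":7,"ty":2,"tz":5,"ax":0,"ay":0,"az":0},{"tx":9.2,"ty":2.8,"tz":4,"ax":0,"ay":0,"az":0},{"tx":9.2,"ty":2.8,"tz":2,"ax":0,"ay":0,"az":0},{"tx":9.2,"ty":2.8,"tz":1.5,"ax":0,"ay":0,"az":0},{"tx":9.2,"ty":2.8,"tz":1.5,"ax":0,"ay":0,"az":0},{"tx":9.2,"ty":2.8,"tz":1.5,"ax":0,"ay":0,"az":0},{"tx":9.2,"ty":2.8,"tz":1.5,"ax":0,"ay":0,"az":0}]'
python3 - <<'E'
from station import ctrl
import cv2,numpy as np
o=[]
for n,(a,b,c,d) in(("scene",(165,275,290,420)),("top",(140,250,235,365))):
    f=ctrl.grab_frame(n);np.savez(f"{n}1.npz",**f);o.append(cv2.convertScaleAbs(cv2.resize(f["img"][a:b,c:d],None,fx=5,fy=5,interpolation=cv2.INTER_CUBIC),alpha=1.6))
cv2.imwrite("pics/s1.png",o[0]);cv2.imwrite("pics/t1.png",o[1])
E
```

```text
t: 5.1
tool_pos: [0.6086, 0.0519, 0.0513]
ee_rot: [1.866, 2.526, 0.001]
force: [0.7, 0.0, -0.2]
opening: -0.001
```

View pics/t1.png

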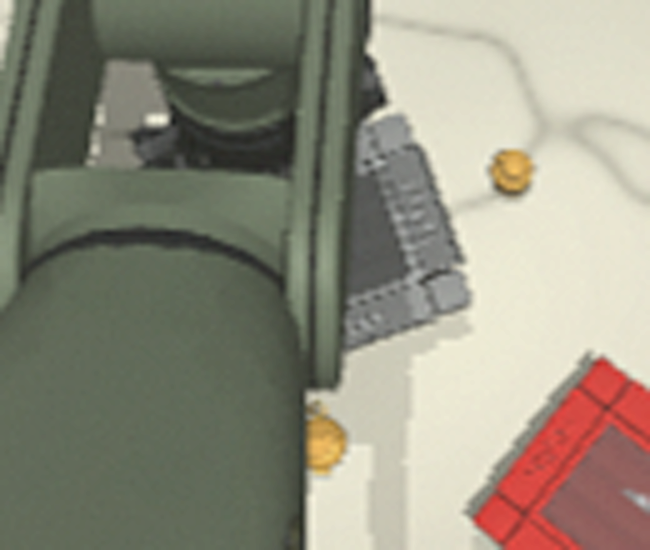

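View pics/s1.png

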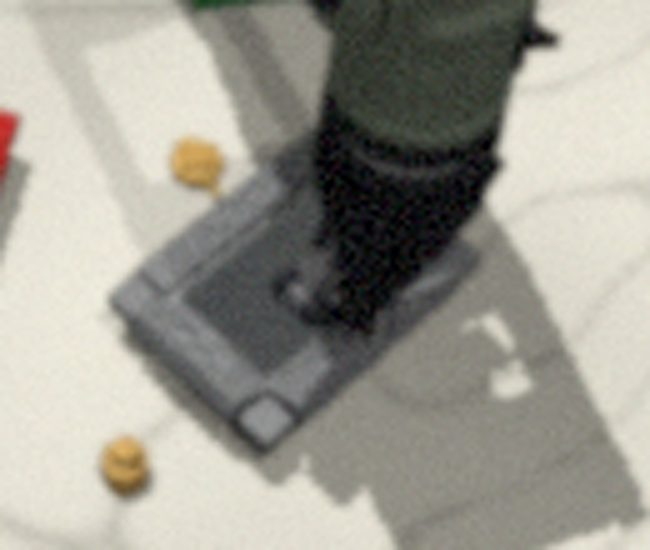

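The front side now looks flush with its corner in the top view, at (370,325) against (440,295), and the case hasn't shifted. Next I'll press the back.

```bash
python3 -m inch '[{"tx":0,"ty":0,"tz":-0.3,"ax":0,"ay":0,"az":0},{"tx":0,"ty":0,"tz":-0.5,"ax":0,"ay":0,"az":0},{"tx":0,"ty":0,"tz":-0.7,"ax":0,"ay":0,"az":0},{"tx":0,"ty":0,"tz":-0.85,"ax":0,"ay":0,"az":0},{"tx":0,"ty":0,"tz":-1.0,"ax":0,"ay":0,"az":0},{"tx":0,"ty":0,"tz":-1.1,"ax":0,"ay":0,"az":0},{"tx":0,"ty":0,"tz":-1.2,"ax":0,"ay":0,"az":0},{"tx":0,"ty":0,"tz":-1.3,"ax":0,"ay":0,"az":0},{"tx":0,"ty":0,"tz":-1.4,"ax":0,"ay":0,"az":0},{"tx":0,"ty":0,"tz":-1.4,"ax":0,"ay":0,"az":0}]'
```

```text
t: 6.45
tool_pos: [0.6096, 0.0522, 0.038]
ee_rot: [1.865, 2.526, 0.003]
force: [0.2, 1.9, 7.9]
opening: -0.001
```

```bash
python3 -m inch '[{"tx":0,"ty":0,"tz":-0.15,"ax":0,"ay":0,"az":0},{"tx":0,"ty":0,"tz":-0.2,"ax":0,"ay":0,"az":0},{"tx":0,"ty":0,"tz":1,"ax":0,"ay":0,"az":0},{"tx":0,"ty":0,"tz":4,"ax":0,"ay":0,"az":0},{"tx":-3,"ty":2.3,"tz":5,"ax":0,"ay":0,"az":0},{"tx":-6.6,"ty":5.1,"tz":4,"ax":0,"ay":0,"az":0},{"tx":-6.6,"ty":5.1,"tz":2,"ax":0,"ay":0,"az":0},{"tx":-6.6,"ty":5.1,"tz":1.4,"ax":0,"ay":0,"az":0},{"tx":-6.6,"ty":5.1,"tz":1.4,"ax":0,"ay":0,"az":0},{"tx":-6.6,"ty":5.1,"tz":1.4,"ax":0,"ay":0,"az":0}]'
python3 - <<'E'
from station import ctrl
import cv2,numpy as np
o=[]
for n,(a,b,c,d) in(("scene",(165,275,290,420)),("top",(140,250,235,365))):
    f=ctrl.grab_frame(n);np.savez(f"{n}2.npz",**f);o.append(cv2.convertScaleAbs(cv2.resize(f["img"][a:b,c:d],None,fx=5,fy=5,interpolation=cv2.INTER_CUBIC),alpha=1.6))
cv2.imwrite("pics/s2.png",o[0]);cv2.imwrite("pics/t2.png",o[1])
E
```

```text
t: 7.7
tool_pos: [0.5432, 0.1027, 0.051]
ee_rot: [1.866, 2.526, 0.001]
force: [-0.3, -0.4, 0.2]
opening: -0.001
```

View pics/s2.png

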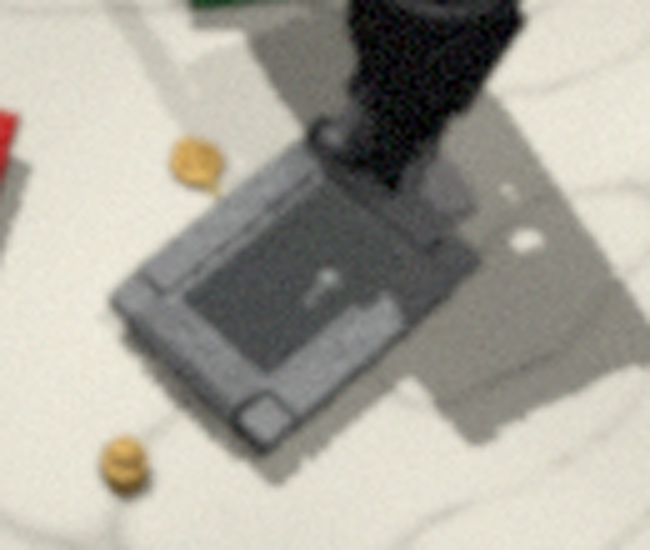

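View pics/t2.png

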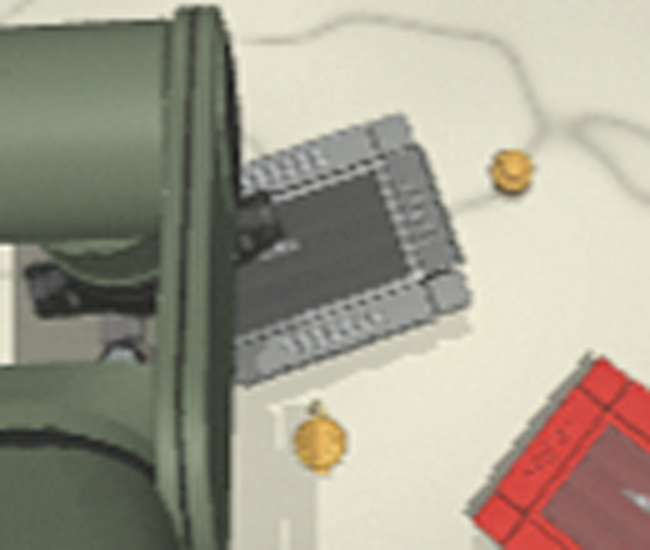

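Front (330,345) and back (300,170) both appear flush in the top view, and the case is where it was. Now the left side.

```bash
python3 -m inch '[{"tx":0,"ty":0,"tz":-0.3,"ax":0,"ay":0,"az":0},{"tx":0,"ty":0,"tz":-0.5,"ax":0,"ay":0,"az":0},{"tx":0,"ty":0,"tz":-0.7,"ax":0,"ay":0,"az":0},{"tx":0,"ty":0,"tz":-0.85,"ax":0,"ay":0,"az":0},{"tx":0,"ty":0,"tz":-1.0,"ax":0,"ay":0,"az":0},{"tx":0,"ty":0,"tz":-1.1,"ax":0,"ay":0,"az":0},{"tx":0,"ty":0,"tz":-1.2,"ax":0,"ay":0,"az":0},{"tx":0,"ty":0,"tz":-1.3,"ax":0,"ay":0,"az":0},{"tx":0,"ty":0,"tz":-1.45,"ax":0,"ay":0,"az":0},{"tx":0,"ty":0,"tz":-1.5,"ax":0,"ay":0,"az":0}]'
```

```text
t: 9.05
tool_pos: [0.5426, 0.1032, 0.0378]
ee_rot: [-1.866, -2.527, 0.0]
force: [-6.8, 0.3, 19.6]
opening: 0.003
```

```bash
python3 -m inch '[{"tx":0,"ty":0,"tz":1,"ax":0,"ay":0,"az":0},{"tx":0,"ty":0,"tz":4,"ax":0,"ay":0,"az":0},{"tx":1,"ty":-3,"tz":5.5,"ax":0,"ay":0,"az":0},{"tx":2.4,"ty":-8,"tz":5.5,"ax":0,"ay":0,"az":0},{"tx":4,"ty":-13,"tz":4,"ax":0,"ay":0,"az":0},{"tx":4,"ty":-13,"tz":2,"ax":0,"ay":0,"az":0},{"tx":4,"ty":-13,"tz":1.5,"ax":0,"ay":0,"az":0},{"tx":4,"ty":-13,"tz":1.5,"ax":0,"ay":0,"az":0},{"tx":4,"ty":-13,"tz":1.5,"ax":0,"ay":0,"az":0},{"tx":4,"ty":-13,"tz":1.5,"ax":0,"ay":0,"az":0}]'
python3 -m inch '[{"tx":0,"ty":0,"tz":-0.3,"ax":0,"ay":0,"az":0},{"tx":0,"ty":0,"tz":-0.5,"ax":0,"ay":0,"az":0},{"tx":0,"ty":0,"tz":-0.7,"ax":0,"ay":0,"az":0},{"tx":0,"ty":0,"tz":-0.85,"ax":0,"ay":0,"az":0},{"tx":0,"ty":0,"tz":-1.0,"ax":0,"ay":0,"az":0},{"tx":0,"ty":0,"tz":-1.1,"ax":0,"ay":0,"az":0},{"tx":0,"ty":0,"tz":-1.2,"ax":0,"ay":0,"az":0},{"tx":0,"ty":0,"tz":-1.3,"ax":0,"ay":0,"az":0},{"tx":0,"ty":0,"tz":-1.45,"ax":0,"ay":0,"az":0},{"tx":0,"ty":0,"tz":-1.5,"ax":0,"ay":0,"az":0}]'
```

```text
t: 10.3
tool_pos: [0.5828, -0.0262, 0.0513]
ee_rot: [1.864, 2.527, 0.001]
force: [0.3, -1.0, 0.2]
opening: 0.0
t: 11.55
tool_pos: [0.5829, -0.027, 0.0379]
ee_rot: [1.865, 2.527, -0.0]
force: [-5.3, -0.6, 17.4]
opening: 0.002
```

```bash
python3 -m inch '[{"tx":0,"ty":0,"tz":2,"ax":0,"ay":0,"az":0},{"tx":0,"ty":0,"tz":7,"ax":0,"ay":0,"az":0},{"tx":-2,"ty":3,"tz":12,"ax":0,"ay":0,"az":0},{"tx":-5,"ty":8,"tz":15,"ax":0,"ay":0,"az":0},{"tx":-8,"ty":13,"tz":16,"ax":0,"ay":0,"az":0},{"tx":-11,"ty":18,"tz":17,"ax":0,"ay":0,"az":0},{"tx":-14,"ty":23,"tz":17,"ax":0,"ay":0,"az":0},{"tx":-17,"ty":28,"tz":17,"ax":0,"ay":0,"az":0},{"tx":-20,"ty":33,"tz":17,"ax":0,"ay":0,"az":0},{"tx":-23,"ty":38,"tz":17,"ax":0,"ay":0,"az":0}]'
python3 - <<'E'
from station import ctrl
import cv2,numpy as np
o=[]
for n,(a,b,c,d) in(("scene",(165,275,290,420)),("top",(140,250,235,365))):
    f=ctrl.grab_frame(n);np.savez(f"{n}3.npz",**f);cv2.imwrite(f"pics/{n}3full.png",f["img"]);o.append(cv2.convertScaleAbs(cv2.resize(f["img"][a:b,c:d],None,fx=5,fy=5,interpolation=cv2.INTER_CUBIC),alpha=1.6))
cv2.imwrite("pics/s3.png",o[0]);cv2.imwrite("pics/t3.png",o[1])
p=np.load("pose.npy")
def loc(f):
    D=f["depth"];K=f["camera_matrix"]
    v,u=np.mgrid[:400,:640];P=np.stack([(u-K[0,2])/K[0,0]*D,(v-K[1,2])/K[1,1]*D,D,np.ones_like(D)],-1)@f["extrinsics"].T
    Pw=P[...,:3].reshape(-1,3)[D.ravel()>0];cs,s=np.cos(p[2]),np.sin(p[2])
    return np.c_[(Pw[:,0]-p[0])*cs+(Pw[:,1]-p[1])*s,-(Pw[:,0]-p[0])*s+(Pw[:,1]-p[1])*cs,Pw[:,2]]
for n in("scene","top"):
  for k in(0,3):
    L=loc(np.load(f"{n}{k}.npz"));print(n,k)
    for nm,ax,oth,lim,sg in(("front",0,1,.05,-1),("back",0,1,.05,1),("left",1,0,.03,1),("right",1,0,.03,-1)):
      h=.035 if ax==0 else .055;w=sg*L[:,ax]-h
      print(nm,[round(float(np.median(L[m,2]))*1e3,1) for lo in(.004,.008,.012,.016) for m in[(w>lo)&(w<lo+.004)&(abs(L[:,oth])<lim)]])
    m=(abs(abs(L[:,0])-.045)<.006)&(abs(abs(L[:,1])-.065)<.006);print("corners",np.median(L[m,2])*1e3)
E
```

```text
t: 12.8
tool_pos: [0.3505, 0.3546, 0.2054]
ee_rot: [-1.866, -2.527, 0.0]
force: [0.6, 1.7, -0.2]
opening: 0.004
scene 0
front [40.2, 41.9, 44.2, 45.1]
back [41.5, 42.8, 40.4, 41.3]
left [40.9, 41.9, 44.1, 43.8]
right [40.7, 42.6, 4.3, 42.1]
corners 37.224535230954594
scene 3
front [38.0, 38.0, 38.5, 38.0]
back [37.6, 38.6, 34.6, 33.7]
left [37.3, 38.3, 38.6, 37.8]
right [38.0, 38.1, 36.2, 34.5]
corners 37.60444050769895
top 0
front [40.9, 42.6, 44.3, 41.9]
back [40.4, 42.0, 43.3, 44.5]
left [40.1, 41.2, 42.6, 43.9]
right [42.5, 43.5, 44.9, 41.4]
corners 37.93682015524513
top 3
front [37.3, 38.0, 37.6, 33.9]
back [37.0, 37.8, 37.9, 37.7]
left [38.1, 38.0, 37.6, 38.3]
right [37.6, 36.9, 38.1, 37.1]
corners 37.84782976157142
```

View pics/s3.png

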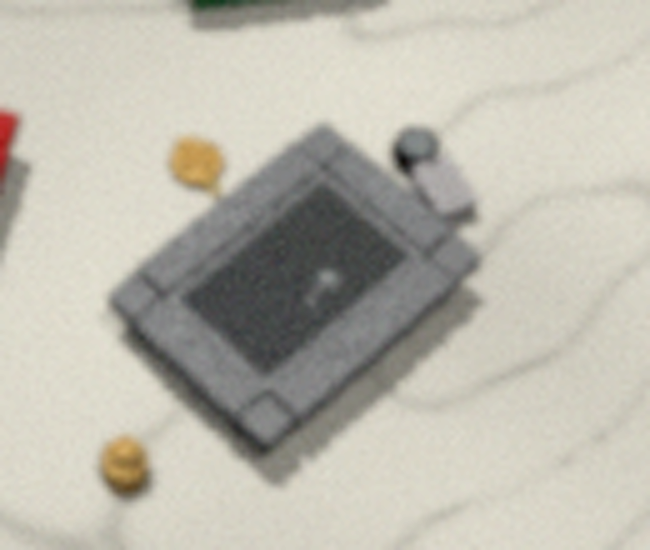

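View pics/t3.png

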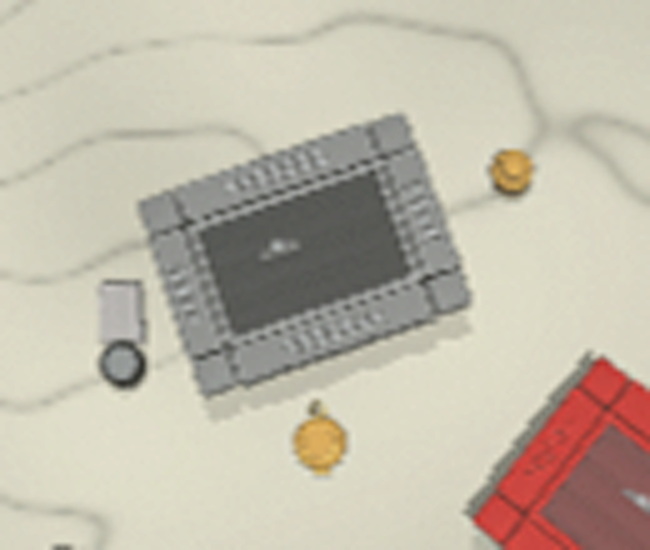

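View pics/top3full.png

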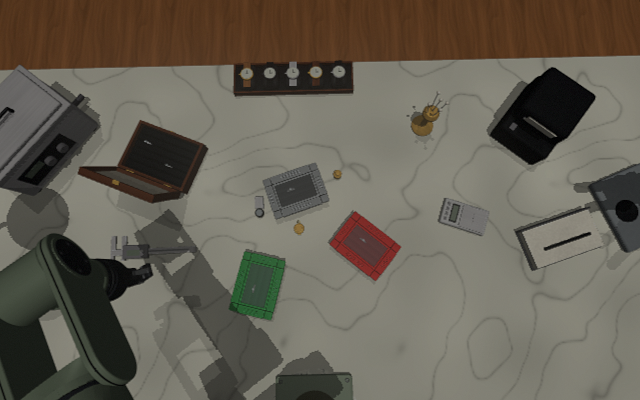

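All four sides are uniformly flush at about 38 mm, level with the corners, in both depth views. In the pictures the case (top, 296,190) and the bystanders are where they were. The arm is well clear, so I'll hand in.

```bash
python3 -c "
from station import ctrl
print(ctrl.hand_in())
s=ctrl.state();print(s['t'],s['force'])"
```

```text
the job is handed in; nothing more can be done
None
the job is handed in; nothing more can be done
```

I pressed the four rim sides of the grey case shut one after another with the closed fingertips (front, back, left, right). I then moved the arm clear and handed in just after t = 12.8 s. No verdict was reported.

- **Sides shut:** the top camera's depth shows all four sides at about 37–38 mm, level with the corners; they stood at about 44 mm at the start. A few readings at the outer edges were lower (33.7–36.2 mm), where the sample strip caught the case's side. Both pictures show the sides flush.
- **Nothing disturbed:** by eye in the pictures, the case and the other things stand where they were. I did not measure each one again.
- **Forces:** upward force on the tool while pressing reached about 20 N at the end of a press, a little over the 15 N called plenty. Sideways force reached about 9 N, but the case did not visibly shift.
- **One refused call:** the first move was rejected before anything moved because its rows left out two of the values.

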